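# Load a relay into the laser-marking shuttle

## Robot

A 6-joint arm with a two-finger parallel gripper is mounted at the origin on the work surface. World frame = base frame: x ahead of the robot, y to its left, z up, the work surface at z = 0. Lengths are in m, angles in rad, forces in N, time in s.
With the tool pointing down it reaches from about 0.35 to 0.775 m from the base axis. Payload 5.5 kg.
Tool frame: the origin (TCP) lies at the very end of the fingers, on their centre line; the grasp point (between the pads) lies 19 mm behind it (bot.pinch_z is the distance from the TCP to the grasp point, in m); z points along the fingers, y is the line along which they close (so a half turn about z gives the same grasp; the last joint's range is limited). The gripper opens to 85 mm and grips with 20 to 120 N. Pads are 22 mm wide; open, the fingers measure 114 mm over their backs; the gripper's body (76 mm by 85 mm) begins 54 mm behind the grasp point. The pads swing forward as they close: fully open they stand 13 mm farther back than shut.
Start: joints at [0.985, 0.313, 0.046, 1.304, 0, 1.431], TCP at [0.248, 0.519, 0.231] pointing down, gripper open.
Joint ranges: [-2.76, 2.76], [-0.86, 1.69], [-1.03, 1.26], [-2.2, 2.34], [-1.47, 1.5], [-3.14, 3.14]. Speed limits (rad/s): [2.57, 2.57, 3.14, 3.14, 3.14, 3.14].

## Interface

Orientations are given as [roll, pitch, yaw] about the fixed x, y, z axes, in that order (R = Rz(yaw) Ry(pitch) Rx(roll)).
In Python, from plant import bot gives the robot as it stands. The module is installed in compiled form; this text tells all that it offers.
- The arm moves only by the tool apply_moves, never from a script. Its argument "motion" is a list of rows, each a list of 3 entries, a list of its own where there are three numbers: the closure, from 0 (fully open) to 1 (shut), then the shift along the world's x, y, z in units of 60 mm (1.0 is 60 mm), then the turn about the world's z in units of 5 degrees (1.0 is 5 degrees). A call has 1 to 10 rows; each row is the pose to reach, as a shift and turn from the pose commanded when the call began; what a row does not reach only later rows make up. A row lasts 1/8 s, in which the tool goes at most 62.5 mm and 10.7 degrees, less where a joint would pass 70% of its speed; a pose out of reach is approached as far as the arm can. A call with a gripper value outside its range is refused whole. The fingers move at their own pace and stop on an object; "grip_force" is the grip in N (left out, the last holds). Time passes only in rows, so rows that repeat a pose let the fingers close. It gives the time, the measured TCP pose, the force, the opening and the grip force at its end, in the units of the state.
- bot.get_state(): the state, without advancing time (a new reading comes with each control period).
- bot.capture(name): name is "scene" or "top"; returns (picture, depth): 420x560x3 uint8, red, green, blue; 420x560 float32, m along the optical axis (not along the pixel's ray), 0 where there is no reading.
- bot.camera_info(name): a dict with "intrinsics" (3x3 intrinsics, pixels), "xyz" and "orientation" of the camera in the world. Camera axes: x right, y down, z forward; pixel columns grow to the right and rows downward; lengths in m; the calibration is good to about 2 mm. A picture is of the moment at which its call begins. camera_info takes no time and is no camera call.
- bot.job_done(): hands the job in; it is judged then, once.
The state is a dict: "time_s": time; "qpos": joint angles; "dq": joint speeds; "tau": joint torques, N m; "eef_pos": TCP position; "ee_rot": TCP orientation; "contact_force": force on the tool from outside, world axes, zero at the start; "torque": the same for the moment, N m; "finger_gap": finger opening in m; "grip_force": force on a finger pad.
Only numpy, scipy, OpenCV 4.12 (cv2) and the standard library are available. Lean on these libraries where they do the work, as an engineer would, in place of code of your own. Each camera call takes 0.05 s, during which the arm holds its last target. There are 200 camera calls.

## Task

Take the orange relay with the white cap from the grey tray and plug it upright into the rectangular socket of the green nest, fully home so that its housing sits flush on the nest. Then slide the carriage along its rails until it is against the red stop, with the relay under the marking head, and let go. Do not touch the marking head or its column, and leave the steel sleeve, the jar and the screwdriver alone.

Things in the scene. Friction and masses are not known exactly. Their poses are not given: they have to be found in the camera images.
- relay_center (a point): Orange relay with white cap, 60-130 g, 58 mm tall, upright in the tray. Point: on its axis, 29 mm above its underside; z up. Black plug foot 20 (x) by 30 (y) mm, 14 tall, bottom edges bevelled 1.5 mm; above it the housing, 30 (x) by 40 (y), 44 tall, whose underside rests on the nest when home. Grasp across x, 7 mm above this point. A half turn about z makes no difference
- socket (a point): Centre of the mouth of the socket, level with the top of the green nest (70 x 80 mm), 54 mm above the work surface. Hole 21.6 (x) by 31.6 (y) mm, 16 deep. Axes of the carriage: y the sliding direction towards the stop, z up. The relay's x and y lie along these (either way round); when home, relay_center is 15 mm above this point
- post (a point): Upright black round handle post on the carriage, 22 mm in diameter, 125 mm behind the socket (its -y side). Point: on the post's axis, 70 mm above the work surface; the post's top is at 90 mm, it goes down to 38 mm (36 mm wide foot below). Pinch or push it to slide the carriage, whose top plate (110 by 200 mm) is at 32 mm. Same axes as the socket
- carriage (a joint): Position of the carriage on its straight rails, m: 0 at the loading end, 0.200 against the red stop with the socket centred below the lens; grows along the carriage's +y. It stays where it is left; it takes about 2 N to slide plus 6 N per m/s
- lens (a point): Centre of the underside of the marking head's black lens (86 mm diameter), 225 mm above the work surface; axes as the socket. White scanner box above it: 100 (x) by 110 (y) mm, 260 to 370 mm high, centred on this point. A blue arm, 75 mm wide, joins it to a column 80 (x) by 60 (y) mm, 510 mm tall, centred 160 mm from this point along +y
- marking_head: The marking head with its arm and column, fixed to the station's base plate. Origin at the centre of the base plate on the work surface, 80 mm to -y of the lens; the plate is 150 (x) by 560 (y) by 12 mm
- tray: Fixed shallow grey tray, 180 (x) by 220 (y) mm, rim 12 mm high, floor about 4 mm above the work surface. Origin at the centre of its underside. It holds the relay and the sleeve, side by side in either order
- sleeve: Bystander: upright steel tube 38 mm in diameter, 45 mm tall, in the tray. Origin at the centre of its underside
- jar: Bystander: amber jar with a blue cap, 60 mm in diameter, 85 mm tall. Origin at the centre of its underside
- driver: Bystander: screwdriver 170 mm long with a green handle, lying flat beyond the station. Origin about its middle
Not all that is in view belongs to the job. Leave any pink look-alike of the part that bears relay_center alone.

How it is judged:
On the way, in this order (a step that is already met when the one before it is completed fails the run):
1. the relay is plugged fully home in the socket, clear of the marking head (horizontal distance between relay_center and socket below 0.003 m and z of relay_center in the frame of socket below 0.017 m and angle between the y axis of relay_center and the y axis of socket, either way round below 0.1 rad and value of joint carriage below 0.12 m), for 0.2 s.
2. the carriage is against the stop, relay still home (value of joint carriage above 0.195 m and z of relay_center in the frame of socket below 0.017 m and horizontal distance between relay_center and socket below 0.003 m), for 0.2 s.
At the end, for the whole second after the job is handed in: The carriage is within 5 mm of the stop; the relay is upright (within 0.06 rad) and at rest in the socket, its centre within 3 mm of the socket's axis, its shoulder within 2 mm of the nest's top, squared to it within 0.1 rad; everything released (all of step 2 and z of relay_center in the frame of socket above 0.012 m and angle between the y axis of relay_center and the y axis of socket, either way round below 0.1 rad and angle between relay_center's own z axis and vertical below 0.06 rad and linear speed of relay below 0.01 m/s); the robot touches nothing.
It fails at once if the marking head or its column is touched (contact force between marking_head and anything else above 1 N).
It fails at once if the sleeve, jar or screwdriver is moved by more than 25 mm (distance of any of sleeve, jar, driver from where it was at the start of the episode above 0.025 m).
It also fails if it takes over 46 s, if anything falls off the work surface, if the arm or the gripper's body presses on something with over 40 N, if the wrist force passes 120 N, or if a joint passes its speed limit or range.

## Working session

There is one attempt and no reset: what is moved stays moved. The work goes in short steps, Python scripts to look and compute and a tool call to move; the robot and the scene stay as the last step left them, time stands still between calls to the robot, and variables do not carry over. Pictures are saved under pics/ and viewed, at most 10 in all, crops included, and the job is handed in when it is done.

Besides the shell and the picture viewer there is one more tool, called after "Call:" as name(argument=value, ...), one argument or row to a line, values as JSON. apply_moves: Moves the arm, as the interface text tells. Its arguments: {"type":"object","properties":{"motion":{"type":"array","items":{"type":"array"}},"grip_force":{"type":"number"}},"required":["motion"]}

```bash
mkdir -p pics; cat > h.py <<'E'
import numpy as np, cv2
from scipy.spatial.transform import Rotation as R
from plant import bot
def grab(n):
    im,d=bot.capture(n); return im,d
def save(im,f): cv2.imwrite('pics/'+f,cv2.cvtColor(im,cv2.COLOR_RGB2BGR))
def cam(n):
    c=bot.camera_info(n); o=np.array(c['orientation'],float)
    M=R.from_euler('xyz',o).as_matrix() if o.size==3 else (o if o.shape==(3,3) else None)
    return np.array(c['intrinsics']),np.array(c['xyz']),M
def toplane(n,uv,z):
    K,t,M=cam(n); uv=np.atleast_2d(uv).astype(float)
    r=(M@np.linalg.inv(K)@np.c_[uv,np.ones(len(uv))].T).T
    return t+r*((z-t[2])/r[:,2])[:,None]
def cloud(n,d):
    K,t,M=cam(n); v,u=np.mgrid[:d.shape[0],:d.shape[1]]
    p=np.stack([(u-K[0,2])/K[0,0]*d,(v-K[1,2])/K[1,1]*d,d],-1)
    return p@M.T+t
E
python3 - <<'E'
from h import *
for n in('scene','top'):
    im,d=grab(n); save(im,n+'0.png'); np.savez(n+'0.npz',im=im,d=d); print(n,bot.camera_info(n))
print(bot.get_state(),bot.pinch_z)
E
```

```text
scene {'intrinsics': array([[474.27606404,   0.        , 281.48875219],
       [  0.        , 474.27606404, 203.88118217],
       [  0.        ,   0.        ,   1.        ]]), 'xyz': array([ 1.1491955 , -0.33265642,  1.07605294]), 'orientation': array([-2.5524239 , -0.00317092,  1.15658679])}
top {'intrinsics': array([[418.83401732,   0.        , 277.32525671],
       [  0.        , 418.83401732, 206.72815138],
       [  0.        ,   0.        ,   1.        ]]), 'xyz': array([ 0.42404288, -0.05644517,  1.12244463]), 'orientation': array([-2.97272339, -0.00558929, -1.54717973])}
{'time_s': 0.1, 'qpos': array([ 9.85430953e-01,  3.13929025e-01,  4.51071669e-02,  1.30360900e+00,
       -4.85983765e-05,  1.43119858e+00]), 'dq': array([-1.17515812e-03, -5.40978637e-04,  2.63202162e-03, -1.63724446e-03,
        1.50126103e-03, -3.73877193e-05]), 'tau': array([ 2.22003961e-03, -4.81726313e+01,  2.99243367e+01,  1.27906559e-02,
       -1.67527519e-04, -1.18772064e-05]), 'eef_pos': array([0.24767919, 0.51841902, 0.23050189]), 'ee_rot': array([-3.13996726e+00, -1.79311420e-04,  2.69582492e+00]), 'contact_force': array([-0.0446946 ,  0.1210148 , -0.09166296]), 'torque': array([0.01323808, 0.02339077, 0.01699319]), 'grip_force': 0.0, 'finger_gap': 0.0852479534916884} 0.0187
```

View pics/scene0.png

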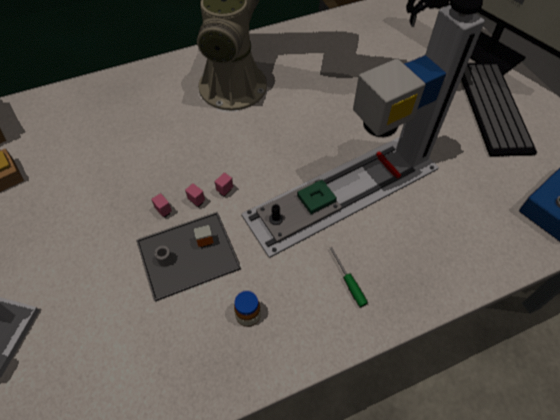

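View pics/top0.png

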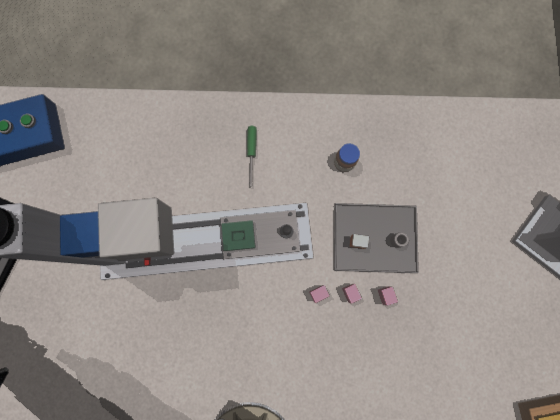

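Scene: the relay is at (204,235), the sleeve at (162,255), the nest at (317,196) and the post at (276,213). Top: the relay is at (360,241), the sleeve at (401,240), the nest at (238,236), the post at (287,231) and the red stop at (147,262).

```bash
python3 - <<'E'
from h import *
for n in('top','scene'):
    f=np.load(n+'0.npz'); im,d=f['im'],f['d']; P=cloud(n,d); hsv=cv2.cvtColor(im,cv2.COLOR_RGB2HSV)
    H,S,V=[hsv[...,i].astype(int) for i in range(3)]
    def box(name,m,z):
        m=cv2.morphologyEx(m.astype(np.uint8),cv2.MORPH_OPEN,np.ones((2,2)))
        k,l,st,_=cv2.connectedComponentsWithStats(m)
        i=1+np.argmax(st[1:,4]); mm=l==i
        c=max(cv2.findContours(mm.astype(np.uint8),0,1)[0],key=cv2.contourArea)[:,0]
        w=toplane(n,c,z)[:,:2]
        r=cv2.minAreaRect((w*1000).astype(np.float32))
        zz=P[...,2][mm]
        print(n,name,st[i],'rect mm',np.round(r[0],1),np.round(r[1],1),round(r[2],1),'z med',np.round(np.percentile(zz,[10,50,90]),4),'cloud xy',np.round(np.median(P[mm],0),4))
    z=P[...,2]; X=P[...,0];Y=P[...,1]
    tray=(Y<-.12)&(X>.3)
    reg=(Y<-.15)&(Y>-.45)&(X<.5)&(X>.2)
    w0=(z>.052)&(z<.072)&(V>120)&(S<60)&(Y>-.4)&(Y<-.1)&(X>.2)&(X<.6)
    box('relaycap',w0,.062)
    box('nest',(H>40)&(H<90)&(S>80)&(z>.045)&(z<.065)&(Y<.4)&(X<.5),.054)
    box('post',(z>.08)&(z<.1)&(V<70)&(Y>-.15)&(Y<.1)&(X>.2)&(X<.55),.09)
    box('jar',(H>100)&(H<130)&(S>100)&(z>.06)&(z<.1)&(Y<0),.085)
    box('sleeve',(z>.035)&(z<.055)&(Y<-.2)&(S<60)&(X>.25)&(X<.5),.049)
    box('red',((H<8)|(H>172))&(S>150)&(z<.09)&(Y>0),.05)
    box('baseplate',(z>.005)&(z<.02)&(V>130)&(S<40)&(Y>-.15)&(Y<.7)&(X>.2)&(X<.5),.012)
E
```

```text
top relaycap [354 235  16  13 180] rect mm [ 521.4 -273.6] [38.9 29.4] 84.2 z med [0.053  0.0619 0.0647] cloud xy [ 0.5219 -0.2742  0.0619]Traceback (most recent call last):
  File "<stdin>", line 19, in <module>
  File "<stdin>", line 8, in box
    return _wrapfunc(a, 'argmax', axis=axis, out=out, **kwds)
    return bound(*args, **kwds)
ValueError: attempt to get argmax of an empty sequence
```

```bash
python3 - <<'E'
import cv2
im=cv2.imread('pics/top0.png'); a=cv2.resize(im[190:290,210:310],(400,400),interpolation=2); b=cv2.resize(im[190:290,325:425],(400,400),interpolation=2)
cv2.imwrite('pics/c0.png',cv2.hconcat([a,b]))
E
```

```text
(no output)
```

View pics/c0.png

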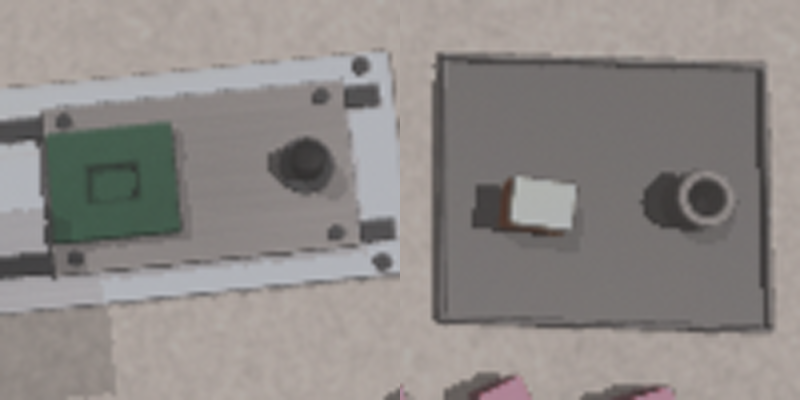

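The crop shows the nest with its socket at about (238,235), the post at (286,230), and the relay cap at (360,241) with a slight tilt. My x limits were too tight, so I'll widen them.

```bash
cat > m.py <<'E'
from h import *
def box(n,P,name,m,z):
    m=cv2.morphologyEx(m.astype(np.uint8),cv2.MORPH_OPEN,np.ones((2,2)))
    k,l,st,_=cv2.connectedComponentsWithStats(m)
    if k<2: print(n,name,'none'); return
    i=1+np.argmax(st[1:,4]); mm=l==i
    v,u=np.nonzero(mm)
    c=np.concatenate([np.c_[u+a,v+b] for a in(-.5,.5) for b in(-.5,.5)])
    r=cv2.minAreaRect((toplane(n,c,z)[:,:2]*1000).astype(np.float32))
    print(n,name,st[i],'rect',np.round(r[0],1),np.round(r[1],1),round(r[2],1),'mean',np.round(toplane(n,np.c_[u,v],z)[:,:2].mean(0)*1000,1),'cloud',np.round(np.median(P[mm],0)*1000,1))
def run(n,im,d):
    P=cloud(n,d); hsv=cv2.cvtColor(im,cv2.COLOR_RGB2HSV)
    H,S,V=[hsv[...,i].astype(int) for i in range(3)]
    X,Y,z=np.moveaxis(P,-1,0)
    B=lambda *a: box(n,P,*a)
    B('relaycap',(z>.05)&(z<.072)&(V>120)&(S<60)&(Y>-.4)&(Y<-.1)&(X>.4)&(X<.65),.062)
    g=(H>40)&(H<90)&(S>60)&(Y<.4)&(X<.6)
    B('nest',g&(z>.045)&(z<.065),.054)
    B('sockethole',(z<.048)&(X>.45)&(X<.6)&(Y<.4)&(Y>-.1)&(H>40)&(H<95)&(S>60),.054)
    B('post',(z>.08)&(z<.1)&(Y>-.25)&(Y<.1)&(X>.4)&(X<.65),.09)
    B('jar',(H>100)&(H<130)&(S>100)&(z>.06)&(z<.1)&(Y<0),.085)
    B('sleeve',(z>.035)&(z<.055)&(Y<-.3)&(S<60)&(X>.4)&(X<.65),.049)
    B('plate',(z>.025)&(z<.04)&(Y>-.2)&(Y<.5)&(X>.4)&(X<.65),.032)
    B('red',((H<8)|(H>172))&(S>150)&(z<.09)&(Y>0.1)&(Y<.5),.05)
    B('scanner',(z>.35)&(z<.39)&(Y>0)&(Y<.45),.37)
E
python3 - <<'E'
from m import *
for n in('top','scene'):
    f=np.load(n+'0.npz'); run(n,f['im'],f['d'])
E
```

```text
top relaycap [354 235  16  13 180] rect [ 521.9 -273.6] [40.6 32.8] 89.2 mean [ 521.5 -273.5] cloud [ 521.9 -274.2   61.9]
top nest [223 223  32  28 635] rect [527.1  39.1] [69.1 79.2] 7.3 mean [527.  39.] cloud [526.2  39.3  53.9]
top sockethole [234 234  11   7  63] rect [525.5  37.9] [17.9 28.1] 1.4 mean [525.6  37.8] cloud [527.   39.3  39. ]
top post [284 226   9   8  59] rect [543.6 -85.9] [19.9 22.3] 1.4 mean [543.4 -85.4] cloud [544.7 -85.8  89. ]
top jar [341 145  19  19 294] rect [ 743.1 -241.6] [48.9 51. ] 89.9 mean [ 742.6 -241.7] cloud [ 742.8 -241.5   85.2]
top sleeve [394 233  16  15 129] rect [ 528.4 -379.3] [38.6 41.6] 1.4 mean [ 528.6 -379.6] cloud [ 530.1 -383.4   47.6]
top plate [ 221  211   80   49 2206] rect [534.8 -16.3] [113.1 202.3] 7.1 mean [535.6 -36.1] cloud [534.5 -40.5  32.2]
top red [146 261   4   5  20] rect [454.2 267.5] [13.1 10.1] 4.3 mean [454.2 267.5] cloud [454.7 273.7  31.8]
top scanner [  42  199  122   61 5515] rect [500.8 256.4] [102.8 217.8] 7.1 mean [501.4 242.7] cloud [500.7 238.6 368.8]
scene relaycap [196 228  15  10 118] rect [ 530.2 -2
[... 317 characters left out ...]
273 205   8   9  61] rect [556.1 -82.1] [20.  26.7] 66.4 mean [555.  -81.7] cloud [552.8 -81.4  87.7]
scene jar [236 292  23  24 436] rect [ 754.9 -239. ] [50.9 56.1] 67.8 mean [ 755.1 -239.2] cloud [ 754.9 -239.1   84.1]
scene sleeve [155 246  17  16 162] rect [ 539.4 -375.8] [42.1 43.8] 66.4 mean [ 539.9 -376.2] cloud [ 538.8 -376.7   44.6]
scene plate [ 257  179   86   63 1842] rect [545.5 -12.1] [117.3 205.2] 6.8 mean [554.4 -32.8] cloud [563.3 -36.   31.6]
scene red [378 153  24  26 194] rect [524.7 267.7] [103.3  24.3] 6.6 mean [525.7 268.2] cloud [512.4 281.2  28.8]
scene scanner [ 359   44  113   65 3200] rect [513.7 279.8] [115.2 280.2] 8.1 mean [522. 251.] cloud [519.4 244.1 368. ]
```

Call:
apply_moves(
  motion=[
    [0, [0, -1, 0], 0],
    [0, [0, -2, 0], 0],
    [0, [0.1, -3, 0], 0],
    [0, [0.5, -3.9, 0], 1],
    [0, [1.0, -4.7, 0], 2],
    [0, [1.5, -5.5, 0], 3],
    [0, [1.9, -6.4, 0], 3.9],
    [0, [2.2, -7.3, 0], 3.9],
    [0, [2.4, -8.2, 0], 3.9],
    [0, [2.5, -9.1, 0], 3.9],
  ],
  grip_force=20,
)

```text
time_s: 1.35
eef_pos: [0.3981, -0.0291, 0.2311]
ee_rot: [3.141, 0.0, 3.036]
contact_force: [-0.2, 0.6, -0.5]
finger_gap: 0.0854
grip_force: 0.0
```

Call:
apply_moves(
  motion=[
    [0, [0.4, -0.9, 0], 0],
    [0, [0.8, -1.8, 0], 0],
    [0, [1.2, -2.7, -0.3], 0],
    [0, [1.6, -3.4, -0.8], 0],
    [0, [2.1, -4.07, -1.3], 0],
    [0, [2.12, -4.07, -2.1], 0],
    [0, [2.12, -4.07, -2.8], 0],
    [0, [2.12, -4.07, -3.3], 0],
    [0, [2.12, -4.07, -3.49], 0],
    [0, [2.12, -4.07, -3.49], 0],
  ],
)

```text
time_s: 2.6
eef_pos: [0.5248, -0.2711, 0.0215]
ee_rot: [3.141, -0.001, 3.036]
contact_force: [-0.1, 0.8, 0.2]
finger_gap: 0.0854
grip_force: 0.0
```

```bash
python3 - <<'E'
from h import *
im,d=grab('scene'); print(bot.get_state()['eef_pos']); save(cv2.resize(im[150:300,100:300],(800,600),interpolation=2),'s1.png')
E
```

```text
[ 0.52553722 -0.27156809  0.02255533]
```

View pics/s1.png

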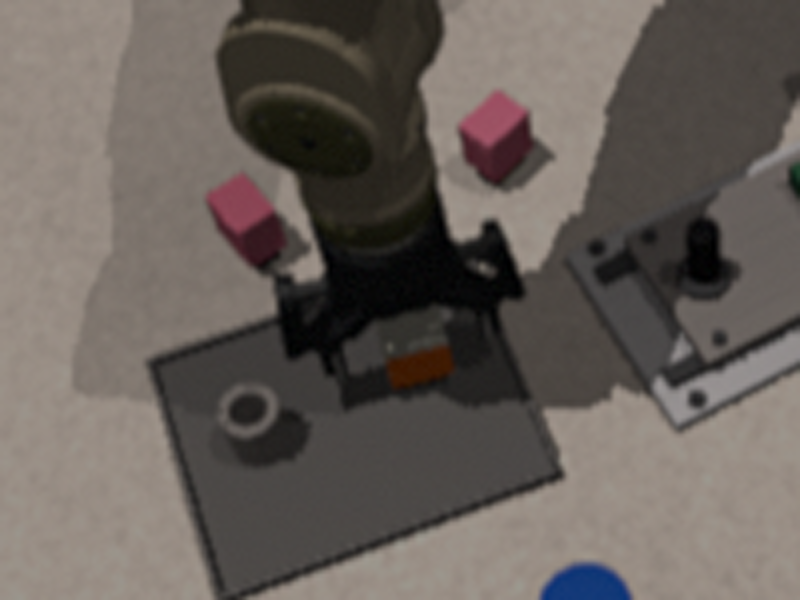

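The relay (orange face at crop (420,365)) sits between the open fingers at about x=335 and x=495. I'll close to centre it in y.

Call:
apply_moves(
  motion=[
    [1, [0, 0, 0], 0],
    [1, [0, 0, 0], 0],
    [1, [0, 0, 0], 0],
    [1, [0, 0, 0], 0],
    [1, [0, 0, 0], 0],
    [1, [0, 0, 0], 0],
  ],
  grip_force=20,
)

```text
time_s: 3.4
eef_pos: [0.5258, -0.2717, 0.023]
ee_rot: [-3.141, 0.002, 3.036]
contact_force: [0.3, 0.1, 5.4]
finger_gap: 0.0399
grip_force: 23.1
```

Call:
apply_moves(
  motion=[
    [0, [0, 0, 0], 0],
    [0, [0, 0, 0], 0],
    [0, [0, 0, 0], 0],
    [0, [0, 0, 0.6], 0],
    [0, [0, 0, 1.5], 0],
    [0, [0, 0, 1.5], -2],
    [0, [0, 0, 1.5], -4],
    [0, [0, 0, 1.5], -6],
    [0, [0, 0, 1.5], -8],
    [0, [0, 0, 1.5], -10],
  ],
)

```text
time_s: 4.65
eef_pos: [0.525, -0.2713, 0.1117]
ee_rot: [-3.141, -0.0, 2.158]
contact_force: [-0.7, -0.4, -0.3]
finger_gap: 0.0854
grip_force: 0.0
```

Call:
apply_moves(
  motion=[
    [0, [0, 0, 0], -2],
    [0, [0, 0, 0], -4],
    [0, [0, 0, 0], -6],
    [0, [0, 0, 0], -8],
    [0, [0, 0, 0], -8],
    [0, [0, 0, -0.7], -8],
    [0, [0, 0, -1.3], -8],
    [0, [0, 0, -1.5], -8],
    [0, [0, 0, -1.5], -8],
  ],
)

```text
time_s: 5.78
eef_pos: [0.5248, -0.2711, 0.0215]
ee_rot: [-3.14, -0.001, 1.467]
contact_force: [0.1, 0.3, -1.2]
finger_gap: 0.0857
grip_force: 0.0
```

Call:
apply_moves(
  motion=[
    [1, [0, 0, 0], 0],
    [1, [0, 0, 0], 0],
    [1, [0, 0, 0], 0],
    [1, [0, 0, 0], 0],
    [1, [0, 0, 0], 0],
    [1, [0, 0, 0], 0],
  ],
  grip_force=20,
)

```text
time_s: 6.52
eef_pos: [0.5256, -0.2717, 0.0228]
ee_rot: [3.14, 0.001, 1.465]
contact_force: [-1.3, 0.4, 6.2]
finger_gap: 0.0295
grip_force: 28.3
```

Call:
apply_moves(
  motion=[
    [0, [0, 0, 0], 0],
    [0, [0, 0, 0], 0],
    [0, [0, 0, 0], 0],
    [0, [0, 0, 0.6], 0],
    [0, [0, 0, 1.5], 0],
    [0, [-0.8, 0.2, 1.9], 0],
    [0, [-1.6, 0.6, 2.3], 0],
    [0, [-2.4, 1.0, 2.7], 0],
    [0, [-2.4, 1.0, 2.7], 0],
  ],
)

```text
time_s: 7.65
eef_pos: [0.3792, -0.2101, 0.1858]
ee_rot: [3.14, 0.001, 1.465]
contact_force: [0.2, -0.5, -0.2]
finger_gap: 0.0852
grip_force: 0.0
```

```bash
python3 - <<'E'
from m import *
for n in('top','scene'):
    im,d=grab(n); np.savez(n+'1.npz',im=im,d=d); run(n,im,d)
    save(im,n+'2.png')
E
```

```text
top relaycap [354 234  17  14 184] rect [ 523.3 -275.3] [42.3 32.6] 84.2 mean [ 523.5 -275.2] cloud [ 524.5 -275.    62. ]
top nest [223 223  32  28 633] rect [527.  39.] [69.3 79.3] 7.3 mean [526.9  38.5] cloud [525.9  37.4  53.9]
top sockethole [234 234  11   7  63] rect [525.5  38. ] [17.9 28.2] 1.4 mean [525.8  37.8] cloud [527.2  39.3  39.1]
top post [284 226   9   9  61] rect [542.4 -85.9] [22.4 22.3] 1.4 mean [543.1 -85.4] cloud [544.6 -85.8  89.1]
top jar [341 145  19  19 292] rect [ 743.1 -241.6] [48.9 51. ] 89.9 mean [ 742.5 -241.7] cloud [ 742.7 -241.7   84.8]
top sleeve [394 233  16  15 135] rect [ 528.4 -379.2] [38.6 41.7] 1.4 mean [ 528.2 -379.6] cloud [ 528.4 -383.5   47.8]
top plate [ 221  211   80   49 2218] rect [534.7 -16.2] [113.  202.4] 7.2 mean [535.6 -36.3] cloud [534.5 -41.   32.2]
top red [146 261   4   5  20] rect [454.2 267.5] [13.1 10.1] 4.3 mean [454.2 267.5] cloud [454.8 273.8  29.6]
top scanner [  25  199  139   62 5541] rect [499.  271.3] [102.8 247.7] 7.1 mean [500.9 243.9] cloud [500.1 239.5 368.8]
scene relaycap [195 228  16  12 139] rect [ 532.4 -2
[... 318 characters left out ...]
73 205   8   9  65] rect [556.1 -82.1] [20.  26.7] 66.4 mean [555.6 -82. ] cloud [552.5 -81.1  87.5]
scene jar [236 292  23  24 439] rect [ 754.9 -239. ] [50.9 56.1] 67.8 mean [ 755.1 -239.2] cloud [ 754.6 -239.    84.1]
scene sleeve [155 246  17  16 164] rect [ 539.2 -375.8] [45.7 39.5] 0.3 mean [ 539.6 -376.3] cloud [ 537.2 -377.1   44.3]
scene plate [ 257  179   86   63 1842] rect [545.3 -12.1] [116.9 205.2] 6.8 mean [554.3 -32.9] cloud [563.3 -36.2  31.6]
scene red [378 153  24  26 190] rect [524.7 267.8] [103.3  23.9] 6.3 mean [525.6 268.1] cloud [512.1 280.9  28.2]
scene scanner [ 359   44  112   65 3200] rect [514.7 276.7] [116.3 273.8] 8.1 mean [522.  250.5] cloud [519.6 243.1 367.8]
```

Call:
apply_moves(
  motion=[
    [0, [0.8, -0.4, -0.4], 0],
    [0, [1.6, -0.8, -0.8], 0],
    [0, [2.4, -1.0, -1.2], 0],
    [0, [2.4, -1.0, -1.4], 0],
    [0, [2.4, -1.0, -2.2], 0],
    [0, [2.4, -1.0, -2.7], 0],
    [0, [2.4, -1.0, -2.7], 0],
    [0, [2.4, -1.0, -2.7], 0],
  ],
)

```text
time_s: 8.75
eef_pos: [0.5256, -0.2717, 0.0227]
ee_rot: [3.141, 0.0, 1.465]
contact_force: [-0.0, 0.0, 0.6]
finger_gap: 0.0857
grip_force: 0.0
```

Call:
apply_moves(
  motion=[
    [1, [0, 0, 0], 0],
    [1, [0, 0, 0], 0],
    [1, [0, 0, 0], 0],
    [1, [0, 0, 0], 0],
    [1, [0, 0, 0], 0],
    [1, [0, 0, 0.3], 0],
    [1, [0, 0, 0.8], 0],
    [1, [0, 0, 1.6], 0],
    [1, [0, 0, 2.0], 0],
    [1, [0, 0, 2.0], 0],
  ],
  grip_force=60,
)

```text
time_s: 10.0
eef_pos: [0.5263, -0.2721, 0.1437]
ee_rot: [3.138, 0.002, 1.465]
contact_force: [0.2, -0.3, -0.9]
finger_gap: 0.0292
grip_force: 59.3
```

Call:
apply_moves(
  motion=[
    [1, [0, 0.9, 0], 0],
    [1, [0, 1.8, 0], 0.6],
    [1, [0, 2.7, 0], 1.3],
    [1, [0, 3.6, 0], 2],
    [1, [0.06, 4.5, 0], 2.65],
    [1, [0.06, 5.24, 0], 2.65],
    [1, [0.06, 5.24, -0.6], 2.65],
    [1, [0.06, 5.24, -0.9], 2.65],
    [1, [0.06, 5.24, -0.9], 2.65],
    [1, [0.06, 5.24, -0.9], 2.65],
  ],
)

```text
time_s: 11.25
eef_pos: [0.5285, 0.0429, 0.0876]
ee_rot: [-3.141, -0.0, 1.696]
contact_force: [0.0, -0.5, -0.6]
finger_gap: 0.0293
grip_force: 59.4
```

```bash
python3 - <<'E'
from h import *
im,d=grab('scene'); print(bot.get_state()['eef_pos']); save(cv2.resize(im[120:240,240:400],(800,600),interpolation=2),'s3.png')
E
```

```text
[0.52904167 0.04282877 0.08815564]
```

View pics/s3.png

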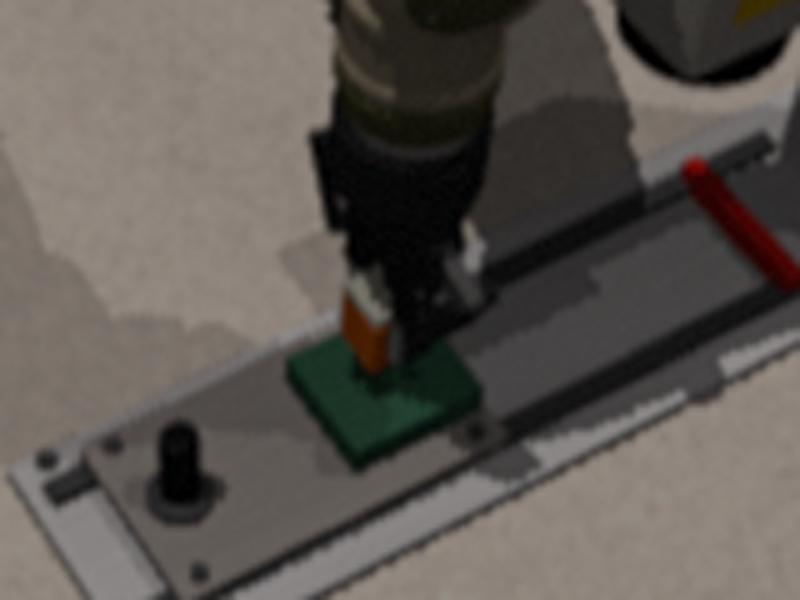

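The relay's foot hovers over the nest at crop (375,375), roughly central, and the carriage hasn't moved. Next is a gentle descent with force checks.

Call:
apply_moves(
  motion=[
    [1, [0.01, -0.01, -0.15], 0],
    [1, [0.01, -0.01, -0.25], 0],
    [1, [0.01, -0.01, -0.3], 0],
    [1, [0.01, -0.01, -0.33], 0],
    [1, [0.01, -0.01, -0.33], 0],
  ],
)

```text
time_s: 11.92
eef_pos: [0.5301, 0.0424, 0.0683]
ee_rot: [3.14, 0.0, 1.697]
contact_force: [3.0, 0.0, -1.8]
finger_gap: 0.0294
grip_force: 59.2
```

The foot is about 4 mm into the hole with only small forces, so I'll press on down.

Call:
apply_moves(
  motion=[
    [1, [0.01, 0, -0.05], 0],
    [1, [0.01, 0, -0.1], 0],
    [1, [0.01, 0, -0.15], 0],
    [1, [0.01, 0, -0.18], 0],
    [1, [0.01, 0, -0.2], 0],
    [1, [0.01, 0, -0.2], 0],
  ],
)

```text
time_s: 12.68
eef_pos: [0.5303, 0.0424, 0.0588]
ee_rot: [3.14, 0.001, 1.697]
contact_force: [-4.6, 0.8, 19.5]
finger_gap: 0.0292
grip_force: 62.3
```

Call:
apply_moves(
  motion=[
    [1, [0, 0, -0.03], 0],
    [1, [0, 0, -0.03], 0],
    [0, [0, 0, 0], 0],
    [0, [0, 0, 0], 0],
    [0, [0, 0, 0], 0],
    [0, [0, 0, 0.6], 0],
    [0, [0, 0, 1.4], 0],
    [0, [-0.6, -0.5, 1.8], 0],
    [0, [-1.3, -1.2, 2], 0],
    [0, [-2, -1.8, 2], 0],
  ],
)

```text
time_s: 13.92
eef_pos: [0.4094, -0.0667, 0.1767]
ee_rot: [3.14, 0.001, 1.697]
contact_force: [0.9, -0.9, -0.1]
finger_gap: 0.0852
grip_force: 0.0
```

```bash
sed -i "s/B('relaycap',.*/B('relaycap',(z>.06)\&(z<.13)\&(V>120)\&(S<60)\&(Y>-.02)\&(Y<.1)\&(X>.48)\&(X<.6),.098)/" m.py; python3 - <<'E'
from m import *
o=[]
for n in('top','scene'):
    im,d=grab(n); run(n,im,d); P=cloud(n,d)
    o.append(cv2.resize(im[190:280,210:310] if n=='top' else im[150:240,250:350],(400,360),interpolation=2))
save(np.hstack(o),'c4.png'); print(bot.get_state()['eef_pos'])
E
```

```text
top relaycap [229 228  17  14 192] rect [527.3  38.5] [32.4 41.5] 7.1 mean [527.2  38.6] cloud [526.7  39.   97.5]
top nest [223 223  32  28 457] rect [526.9  39. ] [69.4 79.7] 7.2 mean [525.9  37.4] cloud [523.7  34.7  54. ]
top sockethole none
top post [230 229  17  13 180] rect [527.   37.4] [32.2 42.3] 1.4 mean [526.3  37.8] cloud [525.7  37.3  97.3]
top jar [341 145  19  19 294] rect [ 743.1 -241.6] [48.9 51. ] 89.9 mean [ 742.6 -241.7] cloud [ 742.8 -241.6   85. ]
top sleeve [394 233  16  15 131] rect [ 528.4 -379.3] [38.6 41.6] 1.4 mean [ 528.3 -379.7] cloud [ 528.7 -383.1   47.5]
top plate [ 222  211   79   49 1923] rect [534.8 -16.2] [112.8 202.4] 7.2 mean [541.4 -36.3] cloud [545.1 -43.5  32.2]
top red [146 261   4   5  20] rect [454.2 267.5] [13.1 10.1] 4.3 mean [454.2 267.5] cloud [454.7 274.2  29.9]
top scanner [  25  199  139   62 5552] rect [499.  271.2] [102.8 247.9] 7.1 mean [501.  243.8] cloud [500.5 239.3 368.8]
scene relaycap [311 180  16  12 111] rect [537.5  42.4] [27.6 39.2] 7.2 mean [537.7  42.3] cloud [537.7  42.7  97.3]
scene nest [  0   0 114  28 549] rect 
[... 255 characters left out ...]
 [43.9 49.9] 5.1 mean [536.   43.2] cloud [539.6  42.6  95.7]
scene jar [236 292  23  24 438] rect [ 754.9 -239. ] [50.9 56.1] 67.8 mean [ 755.2 -239.1] cloud [ 754.3 -239.    84.2]
scene sleeve [155 246  17  16 161] rect [ 539.8 -375.9] [39.7 46.5] 88.2 mean [ 539.8 -376. ] cloud [ 537.6 -376.4   44.3]
scene plate [ 257  189   86   53 1818] rect [545.5 -12.3] [117.2 204.6] 7.5 mean [556.5 -34.6] cloud [564.5 -37.1  31.4]
scene red [378 153  24  26 194] rect [524.8 267.6] [103.3  24.5] 6.6 mean [525.9 268.1] cloud [512.5 280.8  28.5]
scene scanner [ 359   44  113   65 3204] rect [514.6 278.7] [116.6 277.7] 8.1 mean [522.1 251.2] cloud [519.8 243.7 368. ]
[ 0.40596984 -0.06727876  0.17558625]
```

View pics/c4.png

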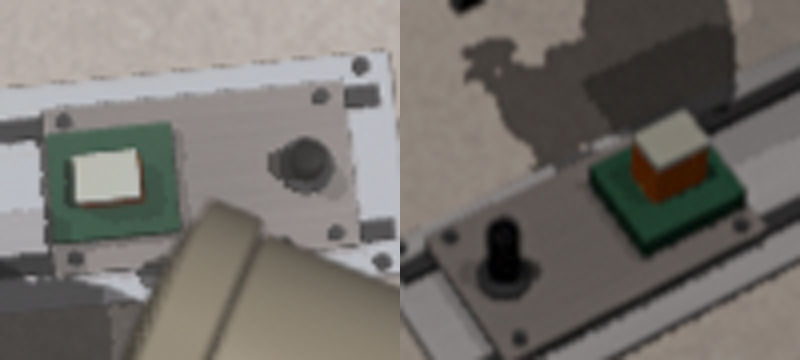

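Both views show the relay home: the cap top is at z≈98 mm, centred on the nest and square to it. Before sliding, I'll measure how far the wrist sticks out, to check it clears the scanner box.

```bash
python3 - <<'E'
from h import *
s=bot.get_state(); t=s['eef_pos']; print(np.round(s['qpos'],3))
for n in('top','scene'):
    im,d=grab(n); P=cloud(n,d)[d>0]-t
    P=P[(np.hypot(P[:,0],P[:,1])<.25)&(P[:,2]>.0)]
    for yaw,l in((7.1,'car'),(np.degrees(s['qpos'][0]),'arm')):
        a=np.radians(yaw); ey=np.array([-np.sin(a),np.cos(a)])
        q=P[:,:2]@ey
        for lo in np.arange(.05,.45,.05):
            m=(P[:,2]>lo)&(P[:,2]<lo+.05)&(abs(q)<.15)
            if m.sum()>20: print(n,l,round(lo,2),m.sum(),np.round(np.percentile(q[m],[1,99])*1000))
E
```

```text
[-3.590e-01  2.800e-02 -4.400e-01  1.106e+00 -1.000e-03  1.091e+00]
top car 0.4 56 [-58.  34.]
top arm 0.4 56 [-40.  47.]
scene car 0.05 315 [-18.  12.]
scene car 0.1 472 [-37.  29.]
scene car 0.15 561 [-37.  32.]
scene car 0.2 652 [-37.  32.]
scene car 0.25 579 [-55.  18.]
scene car 0.3 1149 [-55.  49.]
scene car 0.35 1102 [-49.  44.]
scene car 0.4 327 [-56.  22.]
scene arm 0.05 315 [-42.  45.]
scene arm 0.1 472 [-39.  43.]
scene arm 0.15 561 [-34.  39.]
scene arm 0.2 652 [-34.  39.]
scene arm 0.25 579 [-39.  43.]
scene arm 0.3 1149 [-40.  45.]
scene arm 0.35 1102 [-35.  40.]
scene arm 0.4 327 [-42.  46.]
```

Call:
apply_moves(
  motion=[
    [0, [0.8, -0.15, 0], 0],
    [0, [1.6, -0.34, 0], 0],
    [0, [2.28, -0.34, -0.2], 0],
    [0, [2.28, -0.34, -0.6], 0],
    [0, [2.28, -0.34, -1.3], 0],
    [0, [2.28, -0.34, -1.9], 0],
    [0, [2.28, -0.34, -2.07], 0],
    [0, [2.28, -0.34, -2.07], 0],
  ],
)

```text
time_s: 15.12
eef_pos: [0.5469, -0.0853, 0.0514]
ee_rot: [-3.14, -0.001, 1.698]
contact_force: [-0.2, -0.1, 0.4]
finger_gap: 0.0854
grip_force: 0.0
```

Call:
apply_moves(
  motion=[
    [1, [0, 0, 0], 0],
    [1, [0, 0, 0], 0],
    [1, [0, 0, 0], 0],
    [1, [0, 0, 0], 0],
    [1, [0, 0, 0], 0],
    [1, [0, 0, 0], 0],
  ],
  grip_force=25,
)

```text
time_s: 15.88
eef_pos: [0.547, -0.0862, 0.0527]
ee_rot: [3.141, 0.001, 1.696]
contact_force: [-1.0, -0.6, 6.0]
finger_gap: 0.0213
grip_force: 24.5
```

Call:
apply_moves(
  motion=[
    [1, [-0.025, 0.2, 0], 0],
    [1, [-0.062, 0.5, 0], 0],
    [1, [-0.1, 0.8, 0], 0],
    [1, [-0.137, 1.1, 0], 0],
    [1, [-0.174, 1.4, 0], 0],
    [1, [-0.212, 1.7, 0], 0],
    [1, [-0.25, 2.0, 0], 0],
    [1, [-0.286, 2.3, 0], 0],
    [1, [-0.311, 2.5, 0], 0],
    [1, [-0.311, 2.5, 0], 0],
  ],
)

```text
time_s: 17.12
eef_pos: [0.5282, 0.0652, 0.0527]
ee_rot: [3.14, -0.001, 1.698]
contact_force: [-1.4, 2.1, 6.6]
finger_gap: 0.0214
grip_force: 24.8
```

```bash
python3 - <<'E'
from h import *
im,d=grab('scene'); print(bot.get_state()['eef_pos'],bot.get_state()['contact_force']); save(cv2.resize(im[30:240,220:500],(800,600),interpolation=2),'s5.png')
E
```

```text
[0.52828399 0.06495135 0.0526999 ] [-1.3042685   1.2790079   5.16101902]
```

View pics/s5.png

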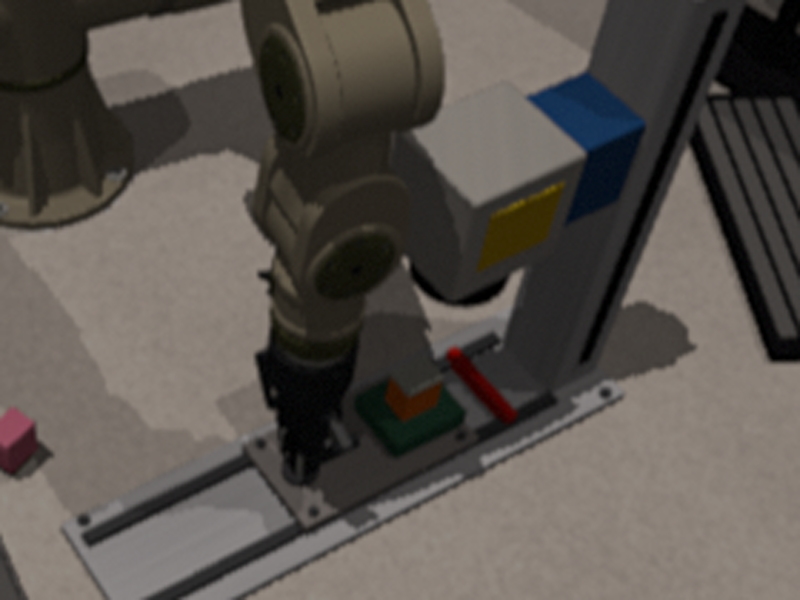

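The carriage is now 150 mm along with the relay still seated (crop (412,395)). The upper wrist barrel at (430,90) looks close to the scanner box, so I'll measure the gap before the last 50 mm.

```bash
python3 - <<'E'
from h import *
s=bot.get_state(); t=s['eef_pos']; a=np.radians(7.15); ex=np.array([np.cos(a),np.sin(a)]); ey=np.array([-np.sin(a),np.cos(a)])
post=np.array([.5458,-.0816]); print('qpos',np.round(s['qpos'],3),'travel',(t[:2]-[.547,-.0862])@ey)
for n,b in(('top',[-.002,-.0037]),('scene',[.007,.0008])):
    im,d=grab(n); P=cloud(n,d)
    xy=P[...,:2]-np.array(b)-post; X=xy@ex; Y=xy@ey; z=P[...,2]
    hsv=cv2.cvtColor(im,cv2.COLOR_RGB2HSV); S=hsv[...,1]
    ok=(d>0)
    for lo,hi in((.2,.25),(.25,.3),(.3,.34),(.34,.378),(.378,.45),(.45,.55)):
        m=ok&(z>lo)&(z<hi)&(abs(X)<.12)&(Y<.5)&(Y>-.1)
        h,_=np.histogram(Y[m],np.arange(-.1,.5,.01)); print(n,lo,hi,[(int(i*10-100),int(c)) for i,c in enumerate(h) if c>2 and 130<i*10<420])
E
```

```text
qpos [-2.900e-02  3.540e-01 -3.600e-01  8.560e-01  1.000e-03  1.415e+00] travel 0.15230548404096772
top 0.2 0.25 [(110, 34)]
top 0.25 0.3 [(110, 40), (290, 6), (300, 8), (310, 7)]
top 0.3 0.34 [(110, 20), (270, 4), (280, 7), (290, 11), (300, 9), (310, 10)]
top 0.34 0.378 [(100, 48), (110, 68), (120, 10), (240, 48), (250, 212), (260, 301), (270, 307), (280, 313), (290, 309), (300, 309), (310, 308)]
top 0.378 0.45 [(100, 13), (110, 43)]
top 0.45 0.55 [(90, 128), (100, 460), (110, 371), (120, 211), (130, 207), (140, 202), (150, 196), (160, 197), (170, 283), (180, 197), (190, 36)]
scene 0.2 0.25 [(100, 14), (110, 164), (120, 85), (130, 59), (140, 46), (150, 44), (160, 27), (170, 8), (250, 63), (260, 12), (270, 20), (280, 23), (290, 20), (300, 15), (310, 5)]
scene 0.25 0.3 [(100, 10), (110, 223), (120, 88), (130, 67), (140, 51), (150, 44), (160, 21), (170, 8), (230, 34), (240, 237), (250, 35), (260, 32), (270, 36), (280, 34), (290, 31), (300, 33), (310, 30)]
scene 0.3 0.34 [(100, 36), (110, 104), (120, 51), (130, 33), (140, 36), (150, 25), (160, 17), (170, 10), (230, 37), (240, 322), (250, 41), (260, 47), (270, 39), (280, 36), (290, 39), (300, 39), (310, 40)]
scene 0.34 0.378 [(90, 40), (100, 194), (110, 181), (120, 58), (130, 57), (140, 54), (150, 53), (160, 55), (170, 36), (180, 17), (230, 23), (240, 452), (250, 169), (260, 167), (270, 171), (280, 177), (290, 174), (300, 177), (310, 166)]
scene 0.378 0.45 [(100, 194), (110, 456), (120, 190), (130, 150), (140, 132), (150, 125), (160, 97), (170, 55)]
scene 0.45 0.55 [(90, 600), (100, 604), (110, 470), (120, 294), (130, 308), (140, 308), (150, 295), (160, 293), (170, 374), (180, 178), (190, 9)]
```

The scanner face is about 55 mm beyond the wrist, so the way is clear. It also shows that the carriage started some 25 mm along, so the stop must be close. I'll creep forward.

Call:
apply_moves(
  motion=[
    [1, [-0.006, 0.05, 0], 0],
    [1, [-0.012, 0.1, 0], 0],
    [1, [-0.019, 0.15, 0], 0],
    [1, [-0.025, 0.2, 0], 0],
    [1, [-0.031, 0.25, 0], 0],
    [1, [-0.037, 0.3, 0], 0],
    [1, [-0.037, 0.3, 0], 0],
  ],
)

```text
time_s: 18.15
eef_pos: [0.5262, 0.0819, 0.0527]
ee_rot: [3.14, 0.001, 1.696]
contact_force: [-1.0, -0.8, 6.9]
finger_gap: 0.0209
grip_force: 24.8
```

Call:
apply_moves(
  motion=[
    [1, [-0.006, 0.05, 0], 0],
    [1, [-0.012, 0.1, 0], 0],
    [1, [-0.012, 0.1, 0], 0],
  ],
)

```text
time_s: 18.52
eef_pos: [0.526, 0.0836, 0.0528]
ee_rot: [3.141, 0.01, 1.694]
contact_force: [-0.5, -16.5, 5.3]
finger_gap: 0.0218
grip_force: 24.8
```

The stop is reached: −16.5 N and no further travel. I'll release, back off along −y, then rise.

Call:
apply_moves(
  motion=[
    [0, [0, 0, 0], 0],
    [0, [0, 0, 0], 0],
    [0, [0, 0, 0], 0],
    [0, [0.05, -0.4, 0], 0],
    [0, [0.12, -1.0, 0], 0],
    [0, [0.2, -1.6, 0.2], 0],
    [0, [0.0, -2.4, 0.8], 0],
    [0, [-0.5, -3.2, 1.4], 0],
    [0, [-1.0, -4, 1.8], 0],
    [0, [-1.0, -4, 1.8], 0],
  ],
)

```text
time_s: 19.77
eef_pos: [0.4649, -0.155, 0.1621]
ee_rot: [3.139, 0.003, 1.692]
contact_force: [0.9, -0.0, 0.1]
finger_gap: 0.0853
grip_force: 0.0
```

```bash
python3 - <<'E'
from m import *
im,d=grab('scene'); save(cv2.resize(im[110:250,220:420],(800,560),interpolation=2),'s6.png')
P=cloud('scene',d);X,Y,z=np.moveaxis(P,-1,0);hsv=cv2.cvtColor(im,cv2.COLOR_RGB2HSV);H,S,V=[hsv[...,i].astype(int) for i in range(3)]
box('scene',P,'post',(z>.08)&(z<.1)&(V<70)&(Y>0)&(Y<.13)&(X>.45)&(X<.6),.09)
w=(z>.09)&(z<.106)&(Y>.15)&(Y<.3)&(X>.42)&(X<.6)
box('scene',P,'cap',w,.098); print(bot.get_state()['eef_pos'],bot.get_state()['contact_force'])
E
```

```text
scene post [329 177   9   8  56] rect [533.8  86.8] [23.9 25.7] 66.4 mean [533.9  86.5] cloud [530.7  88.   87.5]
scene cap [363 153  19  13 154] rect [517.9 211.1] [37.  46.8] 5.3 mean [517.7 210.9] cloud [516.8 211.6  96.9]
[ 0.46507324 -0.15373932  0.16115133] [ 0.45365815 -0.32941986 -1.07491082]
```

View pics/s6.png

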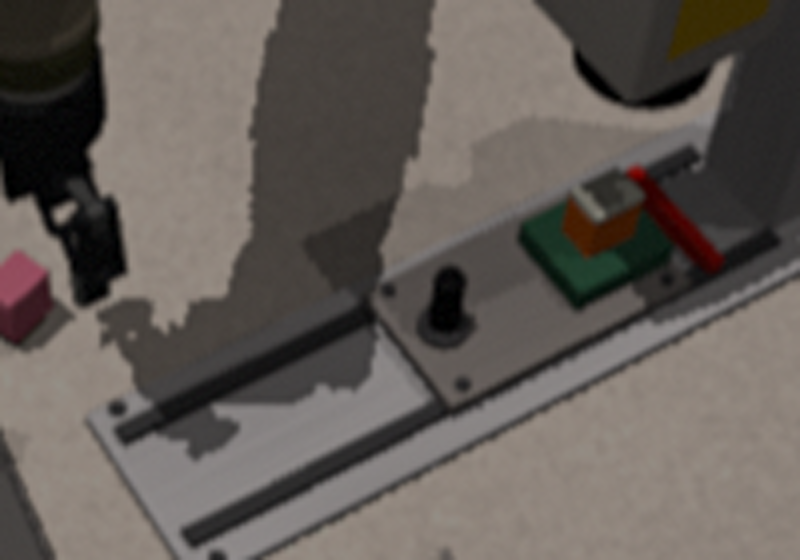

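The relay is upright under the lens at crop (600,215), and the plate's front edge is against the red stop at (675,220). The gripper is clear of everything, so I'll hand the job in.

```bash
python3 -c "
from plant import bot
print(bot.job_done())"
```

```text
the job is handed in; nothing more can be done
None
```

The relay is plugged fully home in the nest, the carriage is against the red stop under the marking head, the gripper is released and clear, and the job was handed in at about 20 s; no verdict came back.

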